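Clamp the whetstone in the holder with the clutch knob

TASK

Clamp the big whetstone in the stone holder: lay it flat on the holder's bed, centred across it and lengthwise between the two jaws, then turn the holder's T-shaped knob clockwise until the jaw holds the stone and the slip clutch clicks, so that the T grip has turned on past the tongue of the collar under it by at least one click (a twelfth of a turn) but by no more than a quarter turn. Let go, and leave the other things on the bench where they are.

Things in the scene. Friction and masses are not known exactly. Their poses are not given: they have to be found in the camera images.
- stone_center (a point): Centre of the big reddish whetstone, a plain block 150 mm long (its y axis) x 56 mm wide (x) x 30 mm high (z), about 0.55 kg, lying flat loose on the bench. Grasp it across its 56 mm width. Either end may go to either jaw.
- stone: The same whetstone; origin at the centre of its underside.
- holder: The dark steel stone holder, fixed to the bench, 311 mm long along its y axis. Origin on the bench under the middle of where the clamped stone will lie; z up. Fixed jaw: a 56 mm wide block, upright face at y = -75 mm, top 50 mm above the bench. A sliding jaw faces it. Grey gear housing 70 x 72 x 50 mm high centred at y = +176 mm, carrying the knob on a vertical axis there (x = 0).
- bed_mid (a point): Middle of the bed where the clamped stone will lie, 32 mm above the bench, on its top, axes as the holder's. The bed is a bar only 40 mm wide (x), so the stone overhangs it by 8 mm each side and fingers have free room beside and below the stone.
- jaw: The sliding jaw, a sprung plate (2.5 N/mm, up to 5 mm) 56 mm wide on a 26 mm deep carriage, top 50 mm above the bench. Origin: middle of the foot of its clamping face, on the bed; the face looks to the holder's -y. At the start the gap between the jaws is 13 to 27 mm more than the stone's length. Turning the collar clockwise drives it to -y, 12 mm per rad; it pushes the stone to the fixed jaw.
- grip_mid (a point): Middle of the knob's T-shaped black grip, on its vertical axis, 86 mm above the bench: an upright bar 72 mm long (its x) x 16 mm thick (y), from 67 to 105 mm above the bench. A dash on top marks the -x end, at first in line with the tongue. Pinch it across its thickness. 0.10 to 0.16 N m turns it with collar and jaw, 0.20 N m slips the clutch. Needs regrasping; stays where it is left.
- tongue (a point): Tip of the small aluminium tongue on the round collar (60 mm across, 51 to 60 mm above the bench) under the grip; the tongue points out 48 mm from the knob's axis, along the collar's -x axis, and turns with the collar.
- collar (a joint): Angle of the collar, rad, growing clockwise seen from above, 0 with the jaw wide open (the start is between 0.3 and 1.4); jaw travel = 12 mm x this angle. It stops when the stone is clamped.
- grip (a joint): Slip of the clutch: angle of the T grip beyond the collar's tongue, rad, clockwise positive, 0 at the start. It stays 0 while the grip carries the collar round and grows steadily once the jaw is tight and the grip is turned on; one click per 0.52 rad (30 degrees). Turning the grip back does not undo it but loosens the jaw.
- pocket_stone: Bystander: a small whetstone, 90 x 34 x 18 mm, lying flat; not to be used. Origin at its underside.
- bottle: Bystander: a closed white squeeze bottle, 64 mm across, 170 mm tall, standing. Origin at its underside.
- lap_plate: Bystander: a steel flattening plate with three holes, 150 x 55 x 12 mm, lying flat. Origin at its underside.
- knife: Bystander: a kitchen knife lying flat, wooden handle, 320 mm long along its y axis (handle to +y), 18 mm high. Origin at its underside.
- mug: Bystander: a white mug, 76 mm across, 85 mm tall, standing. Origin at its underside.
- scrub_brush: Bystander: a long-handled brush lying on the bench near the robot. Origin at its underside.

How it is judged:
By the outcome, as a careful person would: the job done as asked, in the order asked, and still so for the second after the job is handed in, with the robot touching nothing.
It also fails if it takes over 67 s, if anything falls off the work surface, if the arm or the gripper's body presses on something with over 40 N, if the wrist force passes 120 N, or if a joint passes its speed limit or range.

ROBOT

A 6-joint arm with a two-finger parallel gripper is mounted at the origin on the work surface. World frame = base frame: x ahead of the robot, y to its left, z up, the work surface at z = 0. Lengths are in mm, angles in rad, forces in N, time in s.
With the tool pointing down it reaches from about 400 to 825 mm from the base axis. Payload 7 kg.
Tool frame: the origin (TCP) lies midway between the tips of the shut fingers; the grasp point (between the pads) lies bot.grip_depth behind it (bot.grip_depth is the distance from the TCP to the grasp point, in mm); z points along the fingers, y is the line along which they close (so a half turn about z gives the same grasp; the last joint's range is limited). The gripper opens to 88 mm and grips with 3 to 60 N. Pads are 19 mm wide; open, the fingers measure 130 mm over their backs; the gripper's body (78 mm by 193 mm) begins 47 mm behind the grasp point.
Start: joints at [-1.007, 0.359, 0.012, 0, -1.224, -0.288], TCP at [183.788, -649.475, 226.561] pointing down, gripper open.
Joint ranges: [-3.07, 3.07], [-1.43, 2.12], [-1.02, 1.25], [-3.03, 1.67], [-3.05, -0], [-3.03, 3.03]. Speed limits (rad/s): [2.39, 2.39, 3.01, 3.14, 3.14, 3.14].

INTERFACE

Orientations are given as a rotation vector (axis times angle).
In Python, from bench import bot, imaging gives the robot as it stands.
- The arm moves only by the tool servo_tool, never from a script. Its argument "deltas" is text: rows parted by semicolons, each of 7 numbers parted by spaces: the shift along the tool's x, y, z each as a share of 40 mm, from -1 to 1, then the turn, a rotation vector about the tool's x, y, z each as a share of pi rad, from -1 to 1, then the opening, from -1 (shut) to 1 (fully open), so that 0 is half open. In form: tx ty tz ax ay az grip; .... A call has 1 to 5 rows; each row shifts and turns the commanded pose from where the row before left it, along the tool's axes as they then stand; what a row does not reach is not made up. A row lasts 1/8 s, in which the tool goes at most 62.5 mm and 10.7 degrees, less where a joint would pass 70% of its speed; a pose out of reach is approached as far as the arm can. A call with a number of a shift or a turn outside -1 to 1 is refused whole. A call with a gripper value outside its range is refused whole. The fingers move at their own pace and stop on an object; the grip force is fixed at half the most. Time passes only in rows, so rows that do not move let the fingers close. It gives the time, the measured TCP pose, the force, the opening and the grip force at its end, in the units of the state.
- bot.state(): the state, without advancing time (a new reading comes with each control period).
- imaging.get_image(name): name is "side" or "top"; returns a dict with "color" (480x640x3 uint8, red, green, blue), "intrinsics" (3x3 intrinsics, pixels), "world_from_camera" (4x4, takes a point from camera to world coordinates). Camera axes: x right, y down, z forward; pixel columns grow to the right and rows downward; lengths in mm; the calibration is good to about 2 mm. A picture is of the moment at which its call begins. There is no depth.
- bot.close_job(): hands the job in; it is judged then, once.
The state is a dict: "clock": time; "q": joint angles; "joint_vel": joint speeds; "joint_efforts": joint torques, N m; "tcp_pos": TCP position; "ee_rot": TCP orientation; "ft_force": force on the tool from outside, world axes, zero at the start; "moment": the same for the moment, N m; "finger_gap": opening from 0.0 (shut) to 1.0 (fully open); "grip_force": force on a finger pad.
Only numpy, scipy, OpenCV 4.12 (cv2) and the standard library are available. Lean on these libraries where they do the work, as an engineer would, in place of code of your own. Each camera call takes 0.05 s, during which the arm holds its last target. There are 200 camera calls.

## Working session

There is one attempt and no reset: what is moved stays moved. The work goes in short steps, Python scripts to look and compute and a tool call to move; the robot and the scene stay as the last step left them, time stands still between calls to the robot, and variables do not carry over. Pictures are saved under pics/ and viewed, at most 10 in all, crops included, and the job is handed in when it is done.

Besides the shell and the picture viewer there is one more tool, called after "Call:" as name(argument=value, ...) on one line, values as JSON. servo_tool: Moves the arm, as the interface text tells. Its arguments: {"type":"object","properties":{"deltas":{"type":"string"}},"required":["deltas"]}

```bash
mkdir -p pics; cat > h.py <<'E'
import numpy as np,cv2
from bench import bot,imaging
E
python3 - <<'E'
from h import *
for n in("top","side"):
    d=imaging.get_image(n);cv2.imwrite(f"pics/{n}0.png",d["color"][:,:,::-1]);np.savez(f"{n}.npz",K=d["intrinsics"],T=d["world_from_camera"],I=d["color"])
    print(n,d["intrinsics"].tolist(),np.round(d["world_from_camera"],3).tolist())
print(bot.state(),bot.grip_depth)
E
```

```text
top [[476.97565981641003, 0.0, 317.0880255858998], [0.0, 476.97565981641003, 240.43968962714303], [0.0, 0.0, 1.0]] [[0.022, -0.983, 0.18, 384.173], [-1.0, -0.024, -0.008, 44.201], [0.012, -0.18, -0.984, 1004.573], [0.0, 0.0, 0.0, 1.0]]
side [[451.7272898658103, 0.0, 324.4613997440588], [0.0, 451.7272898658103, 239.88344610205834], [0.0, 0.0, 1.0]] [[-0.929, -0.238, 0.283, 253.344], [-0.369, 0.616, -0.696, 732.198], [-0.009, -0.751, -0.66, 715.68], [0.0, 0.0, 0.0, 1.0]]
{'clock': 0.1, 'q': array([-1.00687056e+00,  3.59325945e-01,  1.11625047e-02, -2.88636718e-04,
       -1.22410044e+00, -2.88092249e-01]), 'joint_vel': array([ 5.50618644e-05, -6.66324469e-04,  5.96101985e-04, -1.54236193e-03,
       -3.70495067e-05, -2.46896201e-04]), 'joint_efforts': array([-7.81275994e-04, -5.84162307e+01,  2.93752456e+01,  7.01536015e+00,
        1.02368620e-02, -6.75610181e-05]), 'tcp_pos': array([ 183.68261101, -649.08106593,  225.71828801]), 'ee_rot': array([ 4.31703611e-01, -3.11142631e+00, -2.27509075e-03]), 'ft_force': array([0.83066152, 0.27967661, 0.22500822]), 'moment': array([ 0.01975169, -0.07417892,  0.02942081]), 'grip_force': 0.0, 'finger_gap': 1.0028994184728877} 18.8
```

View pics/top0.png

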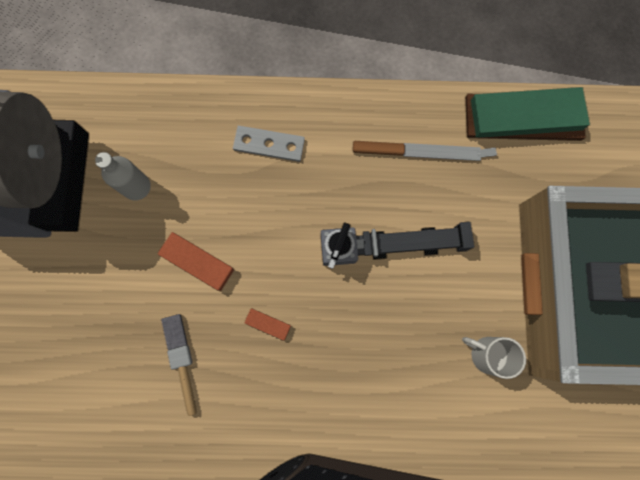

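View pics/side0.png

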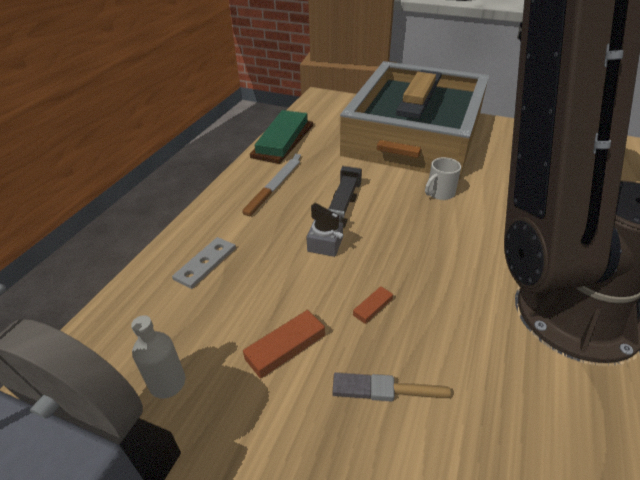

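The top view shows the stone centred near (197,262) and the holder running from its knob at (340,243) to its fixed jaw at (465,237). In the side view the stone is near (286,343) and the knob near (325,225). I'll enlarge both.

```bash
python3 - <<'E'
from h import *
t=np.load("top.npz")["I"];s=np.load("side.npz")["I"]
def c(I,x,y,w,h,f):return cv2.resize(I[y:y+h,x:x+w,::-1],None,fx=f,fy=f,interpolation=cv2.INTER_CUBIC)
a=np.zeros((600,800,3),np.uint8)
a[0:300,0:800]=c(t,315,205,160,60,5)
a[300:600,0:400]=c(t,150,225,100,75,4)
a[300:600,400:800]=c(s,238,308,100,75,4)
cv2.imwrite("pics/c1.png",a)
cv2.imwrite("pics/c2.png",c(s,295,160,80,100,6))
E
```

```text
(no output)
```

View pics/c1.png

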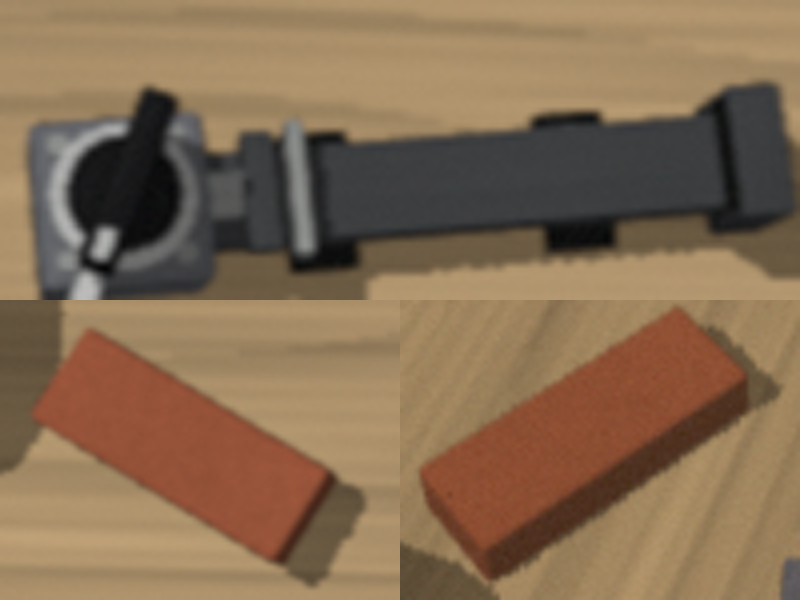

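View pics/c2.png

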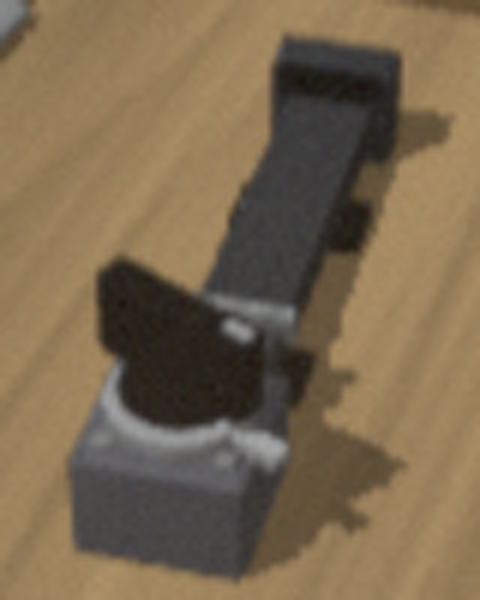

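Both crops are sharp enough to read the stone's top corners, the fixed jaw's top corners, the grip ends and the housing corners. I'll triangulate these next.

```bash
cat >> h.py <<'E'
C={n:np.load(n+".npz") for n in("top","side")}
def ray(n,p):
    K,T=C[n]["K"],C[n]["T"];d=T[:3,:3]@np.linalg.solve(K,[p[0],p[1],1]);return T[:3,3],d/np.linalg.norm(d)
def tri(p,q):
    A=0;b=0
    for o,d in(ray("top",p),ray("side",q)):
        M=np.eye(3)-np.outer(d,d);A=A+M;b=b+M@o
    X=np.linalg.solve(A,b);return X
def onz(n,p,z):
    o,d=ray(n,p);return o+d*(z-o[2])/d[2]
def pix(n,X):
    K,T=C[n]["K"],C[n]["T"];c=K@(T[:3,:3].T@(np.array(X)-T[:3,3]));return c[:2]/c[2]
E
python3 - <<'E'
from h import *
np.set_printoptions(precision=1,suppress=True)
st=lambda p:(150+p[0]/4,225+(p[1]-300)/4);ss=lambda p:(238+(p[0]-400)/4,308+(p[1]-300)/4)
ht=lambda p:(315+p[0]/5,205+p[1]/5);hs=lambda p:(295+p[0]/6,160+p[1]/6)
P=[]
for a,b in[((90,328),(678-258,470)),((35,412),(492,550)),((325,470),(678,307)),((272,556),(747,377))]:
    X=tri(st(a),ss(b));P.append(X);print("stone",X,onz("top",st(a),30),onz("side",ss(b),30))
print(np.mean(P,0))
for a,b in[((778,83),(285,38)),((793,215),(400,52)),((725,92),(277,65)),((740,228),(398,85))]:
    print("fj",tri(ht(a),hs(b)),onz("top",ht(a),50),onz("side",hs(b),50))
for a,b in[((155,95),(112,267)),((100,262),(258,345))]:
    print("grip",tri(ht(a),hs(b)),onz("top",ht(a),105),onz("side",hs(b),105))
for a in[(30,125),(200,113),(215,285),(42,295)]:print("hous",onz("top",ht(a),50))
for b in[(80,460),(245,490)]:print("hous side",onz("side",hs(b),50))
for a in[(290,122),(310,252)]:print("jaw plate",onz("top",ht(a),50))
print("tongue",onz("top",ht((80,300)),55),onz("side",hs((280,450)),55))
E
```

```text
stone [574.9 339.4  23.7] [573.2 337.3  30. ] [572.4 343.   30. ]
stone [527.8 364.   22.4] [528.5 362.2  30. ] [522.9 367.8  30. ]
stone [502.4 212.   27.4] [502.  211.6  30. ] [501.4 214.   30. ]
stone [457.  237.   23.9] [457.4 236.   30. ] [454.3 241.2  30. ]
[515.5 288.1  24.4]
fj [ 608.1 -280.1   43.4] [ 606.3 -278.    50. ] [ 604.8 -270.3   50. ]
fj [ 552.9 -283.2   46.5] [ 551.3 -282.1   50. ] [ 552.2 -277.7   50. ]
fj [ 603.9 -258.1   43. ] [ 602. -256.   50.] [ 600.5 -247.8   50. ]
fj [ 547.2 -262.5   42.6] [ 545.4 -260.3   50. ] [ 544.6 -251.6   50. ]
grip [583.4 -17.9 102.2] [582.7 -17.8 105. ] [581.9 -14.5 105. ]
grip [517.7   2.1  98.4] [517.    2.5 105. ] [514.5   9.9 105. ]
hous [581.   29.4  50. ]
hous [587.8 -40.1  50. ]
hous [516.9 -46.7  50. ]
hous [511.2  23.1  50. ]
hous side [576.3  33.7  50. ]
hous side [512.6  27.3  50. ]
jaw plate [584.9 -77.   50. ]
jaw plate [531.3 -85.1  50. ]
tongue [508.8   7.9  55. ] [506.3   6.8  55. ]
```

```bash
cat >> h.py <<'E'
from scipy.spatial.transform import Rotation as Ro
def now():
    s=bot.state();M=Ro.from_rotvec(s["ee_rot"]).as_matrix();return s,M,np.degrees(np.arctan2(M[1,1],M[0,1]))
def plan(x,y,z,phi,N,start=None):
    """constant row taking the tool to TCP x,y,z with closing direction phi deg in N rows"""
    s,M,p0=now();p=s["tcp_pos"] if start is None else np.array(start[:3])
    if start is not None:p0=start[3]
    t=-np.radians((phi-p0+180)%360-180)/N      # + about tool z = clockwise
    D=(x-p[0])+1j*(y-p[1]); ey=np.exp(1j*np.radians(p0)); ex=ey*1j  # tool x is +90 deg from y (z down)
    d=sum(np.exp(-1j*k*t) for k in range(N))
    L=D/d; tx=(L*ex.conjugate()).real/40; ty=(L*ey.conjugate()).real/40
    print(f"N={N} row: {tx:.3f} {ty:.3f} {-(z-p[2])/N/40:.3f} 0 0 {t/np.pi:.4f}  speed {abs(L):.0f}mm {np.degrees(t):.1f}deg")
E
python3 - <<'E'
from h import *
s,M,p=now();print(M.round(3),p)
plan(560,-180,230,105.7,12)
plan(515,287,120,150.5,12,(560,-180,230,105.7))
E
```

```text
[[-0.962 -0.272 -0.001]
 [-0.272  0.962  0.001]
 [ 0.     0.001 -1.   ]] 105.79845880127905
N=12 row: -1.020 0.728 -0.009 0 0 0.0000  speed 50mm 0.0deg
N=12 row: -0.512 0.862 0.229 0 0 -0.0207  speed 40mm -3.7deg
```

Call:
servo_tool(deltas="-0.94 0.67 0 0 0 0 1;-0.94 0.67 0 0 0 0 1;-0.94 0.67 0 0 0 0 1;-0.94 0.67 0 0 0 0 1;-0.94 0.67 0 0 0 0 1")

```text
clock: 0.72
tcp_pos: [328.8, -468.0, 226.3]
ee_rot: [0.432, -3.112, -0.001]
ft_force: [0.7, -0.2, 0.4]
finger_gap: 1.001
grip_force: 0.0
```

Call:
servo_tool(deltas="-0.94 0.67 0 0 0 0 1;-0.94 0.67 0 0 0 0 1;-0.94 0.67 0 0 0 0 1;-0.94 0.67 0 0 0 0 1;-0.94 0.67 0 0 0 0 1")

```text
clock: 1.35
tcp_pos: [473.2, -287.8, 226.4]
ee_rot: [0.432, -3.111, -0.0]
ft_force: [0.6, -0.2, 0.3]
finger_gap: 0.998
grip_force: 0.0
```

Call:
servo_tool(deltas="-0.94 0.67 0 0 0 0 1;-0.94 0.67 0 0 0 0 1;-0.94 0.67 0 0 0 0 1;-0.51 0.86 0.1 0 0 -0.0207 1;-0.51 0.86 0.1 0 0 -0.0207 1")

```text
clock: 1.98
tcp_pos: [577.4, -101.8, 217.8]
ee_rot: [0.636, -3.076, -0.0]
ft_force: [1.0, -1.1, 0.5]
finger_gap: 1.0
grip_force: 0.0
```

Call:
servo_tool(deltas="-0.51 0.86 0.1 0 0 -0.0207 1;-0.51 0.86 0.2 0 0 -0.0207 1;-0.51 0.86 0.2 0 0 -0.0207 1;-0.51 0.86 0.2 0 0 -0.0207 1;-0.51 0.86 0.2 0 0 -0.0207 1")

```text
clock: 2.6
tcp_pos: [576.7, 97.1, 181.9]
ee_rot: [1.126, -2.932, -0.0]
ft_force: [-0.0, 0.8, 0.7]
finger_gap: 1.0
grip_force: 0.0
```

Call:
servo_tool(deltas="-0.51 0.86 0.2 0 0 -0.0207 1;-0.51 0.86 0.2 0 0 -0.0207 1;-0.51 0.86 0.2 0 0 -0.0207 1;-0.51 0.86 0.2 0 0 -0.0207 1;-0.51 0.86 0.2 0 0 -0.0207 1")

```text
clock: 3.22
tcp_pos: [512.6, 285.6, 141.9]
ee_rot: [1.585, -2.711, 0.0]
ft_force: [1.6, 0.3, 0.3]
finger_gap: 0.996
grip_force: 0.0
```

```bash
python3 - <<'E'
from h import *
s,M,p=now();print(s["q"].round(3),s["tcp_pos"],p)
plan(515.3,287.5,7,150.5,5)
E
```

```text
[ 0.841  0.284 -0.302 -0.    -0.986 -1.354] [512.60839435 285.6017991  141.934245  ] 150.63261908597204
N=5 row: -0.015 -0.007 0.675 0 0 0.0001  speed 1mm 0.0deg
```

Call:
servo_tool(deltas="-0.015 -0.007 0.85 0 0 0 1;-0.015 -0.007 0.85 0 0 0 1;-0.015 -0.007 0.85 0 0 0 1;-0.015 -0.007 0.6 0 0 0 1;-0.015 -0.007 0.22 0 0 0 1")

```text
clock: 3.85
tcp_pos: [515.2, 285.6, 6.0]
ee_rot: [1.581, -2.711, 0.001]
ft_force: [-0.3, 0.9, -0.4]
finger_gap: 1.002
grip_force: 0.0
```

Call:
servo_tool(deltas="0 0 0 0 0 0 -1;0 0 0 0 0 0 -1;0 0 0 0 0 0 -1;0 0 0 0 0 0 -1;0 0 0 0 0 0 -1")

```text
clock: 4.47
tcp_pos: [516.2, 286.9, 8.6]
ee_rot: [-1.583, 2.713, 0.001]
ft_force: [-1.6, 1.0, 6.2]
finger_gap: 0.636
grip_force: 30.0
```

Call:
servo_tool(deltas="0 0 -0.2 0 0 0 -1;0 0 -0.6 0 0 0 -1;0 0 -0.9 0 0 0 -1;0 0 -0.9 0 0 0 -1;0 0 -0.9 0 0 0 -1")

```text
clock: 5.1
tcp_pos: [515.4, 285.8, 148.5]
ee_rot: [1.582, -2.713, 0.0]
ft_force: [0.3, 0.2, -5.1]
finger_gap: 0.634
grip_force: 30.0
```

```bash
python3 - <<'E'
from h import *
plan(565.3,-175.4,148,185.2,14)
E
```

```text
N=14 row: 0.793 -0.282 0.001 0 0 -0.0138  speed 34mm -2.5deg
```

Call:
servo_tool(deltas="0.793 -0.282 0 0 0 -0.0138 -1;0.793 -0.282 0 0 0 -0.0138 -1;0.793 -0.282 0 0 0 -0.0138 -1;0.793 -0.282 0 0 0 -0.0138 -1;0.793 -0.282 0 0 0 -0.0138 -1")

```text
clock: 5.72
tcp_pos: [500.7, 117.6, 147.6]
ee_rot: [1.868, -2.525, -0.001]
ft_force: [0.5, 0.2, -4.9]
finger_gap: 0.635
grip_force: 30.0
```

Call:
servo_tool(deltas="0.793 -0.282 0 0 0 -0.0138 -1;0.793 -0.282 0 0 0 -0.0138 -1;0.793 -0.282 0 0 0 -0.0138 -1;0.793 -0.282 0 0 0 -0.0138 -1;0.793 -0.282 0 0 0 -0.0138 -1")

```text
clock: 6.35
tcp_pos: [522.7, -48.8, 147.6]
ee_rot: [2.13, -2.308, -0.001]
ft_force: [1.3, 0.2, -5.4]
finger_gap: 0.636
grip_force: 30.0
```

Call:
servo_tool(deltas="0.793 -0.282 0 0 0 -0.0138 -1;0.793 -0.282 0 0 0 -0.0138 -1;0.793 -0.282 0 0 0 -0.0138 -1;0.793 -0.282 0 0 0 -0.0138 -1;0 0 0.6 0 0 0 -1")

```text
clock: 6.98
tcp_pos: [567.9, -177.1, 124.6]
ee_rot: [-2.319, 2.117, -0.004]
ft_force: [0.3, 0.2, -5.6]
finger_gap: 0.639
grip_force: 30.0
```

Call:
servo_tool(deltas="0 0 0.6 0 0 0 -1;0 0 0.6 0 0 0 -1;0 0 0 0 0 0 -1;0 0 0 0 0 0 -1")

```text
clock: 7.48
tcp_pos: [566.8, -175.1, 76.5]
ee_rot: [-2.322, 2.116, -0.001]
ft_force: [0.2, 0.3, -4.5]
finger_gap: 0.635
grip_force: 30.0
```

```bash
python3 - <<'E'
from h import *
s,M,p=now();print(s["tcp_pos"],p)
t=imaging.get_image("top")["color"];q=imaging.get_image("side")["color"]
def c(I,x,y,w,h,f):return cv2.resize(I[y:y+h,x:x+w,::-1],None,fx=f,fy=f,interpolation=cv2.INTER_CUBIC)
a=np.zeros((600,800,3),np.uint8)
a[:300,:]=c(t,315,195,200,75,4)
a[300:,:]=c(q,270,130,160,60,5)
cv2.imwrite("pics/c3.png",a)
E
```

```text
[ 566.83773322 -175.07913286   76.54059449] -174.69635532644386
```

View pics/c3.png

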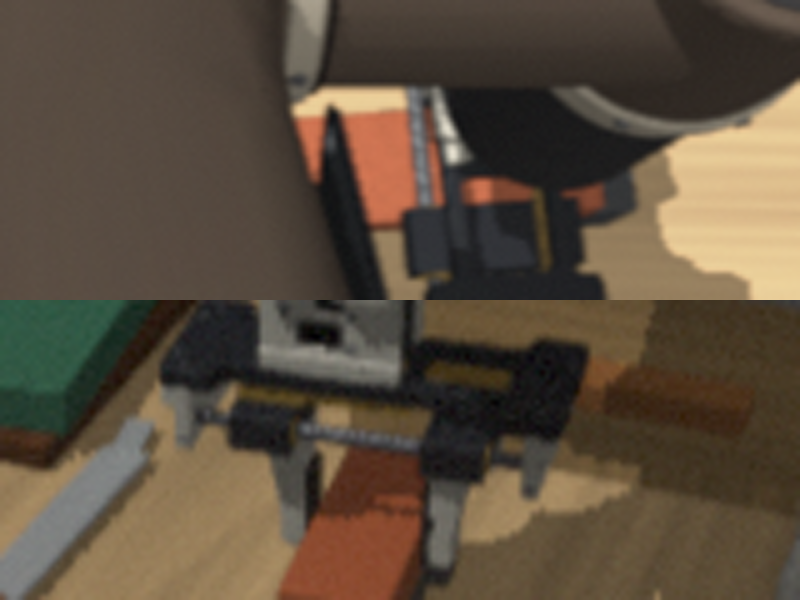

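The side crop shows the fingers holding the stone squarely above the bed. In the top crop the stone's long edges cross column 380 at rows 110 and 226, and its far corner is near (605,212). I'll check the centring in the top camera's frame.

```bash
python3 - <<'E'
from h import *
f=lambda p:(315+p[0]/4,195+p[1]/4)
o=np.array([566,-183.4]);ex=np.array([np.cos(.09),np.sin(.09)]);ey=np.array([-ex[1],ex[0]])
for p in[(380,110),(380,226),(605,212),(605,180)]:
    X=onz("top",f(p),99);d=X[:2]-o;print(X.round(1),"holder xy",(d@ex).round(1),(d@ey).round(1))
s,M,ph=now();d=s["tcp_pos"][:2]-o;print("tcp",d@ex,d@ey,ph+180)
E
```

```text
[ 590.1 -142.9   99. ] holder xy 27.7 38.2
[ 532.9 -142.2   99. ] holder xy -29.3 44.1
[ 542.4 -251.1   99. ] holder xy -29.6 -65.3
[ 558.1 -251.7   99. ] holder xy -14.0 -67.3
tcp 2.0077925139300485 8.255954180709315 5.301498518062715
```

Call:
servo_tool(deltas="0 -0.015 0.4 0 0 0 -1;0 0 0.3 0 0 0 -1;0 0 0.1 0 0 0 -1;0 0 0.05 0 0 0 -1;0 0 0 0 0 0 -1")

```text
clock: 8.2
tcp_pos: [567.2, -174.9, 41.7]
ee_rot: [2.322, -2.116, 0.0]
ft_force: [-0.2, -0.6, -5.2]
finger_gap: 0.635
grip_force: 30.0
```

Call:
servo_tool(deltas="0 0 0.03 0 0 0 -1;0 0 0 0 0 0 -1")

```text
clock: 8.45
tcp_pos: [567.2, -174.9, 40.7]
ee_rot: [-2.321, 2.116, -0.0]
ft_force: [-0.3, -0.6, -5.0]
finger_gap: 0.636
grip_force: 30.0
```

Call:
servo_tool(deltas="0 0 0.03 0 0 0 -1;0 0 0 0 0 0 -1;0 0 0.03 0 0 0 -1;0 0 0 0 0 0 -1")

```text
clock: 8.95
tcp_pos: [567.3, -174.9, 40.6]
ee_rot: [-2.322, 2.116, -0.002]
ft_force: [-7.2, 3.6, 16.6]
finger_gap: 0.635
grip_force: 30.0
```

Call:
servo_tool(deltas="0 0 -0.02 0 0 0 -1;0 0 0 0 0 0 1;0 0 0 0 0 0 1;0 0 0 0 0 0 1;0 0 0 0 0 0 1")

```text
clock: 9.57
tcp_pos: [567.2, -174.9, 38.9]
ee_rot: [2.322, -2.117, 0.0]
ft_force: [0.1, 0.5, -0.2]
finger_gap: 0.983
grip_force: 0.0
```

Call:
servo_tool(deltas="0 0 -0.5 0 0 0 1;0 0 -0.9 0 0 0 1;0 0 -0.9 0 0 0 1;0 0 -0.9 0 0 0 1;0 0 -0.4 0 0 0 1")

```text
clock: 10.2
tcp_pos: [568.0, -175.0, 185.2]
ee_rot: [-2.32, 2.115, -0.004]
ft_force: [-0.2, -0.2, -0.9]
finger_gap: 1.003
grip_force: 0.0
```

```bash
python3 - <<'E'
from h import *
s,M,p=now();print(s["q"].round(2))
# grip yaw -17.2deg -> closing direction 72.8 or 252.8
plan(551,-6.5,170,252.8,8)
E
```

```text
[ 0.03  0.26 -0.23  0.   -1.08  0.06]
N=8 row: -0.490 -0.273 0.047 0 0 -0.0469  speed 22mm -8.4deg
```

Call:
servo_tool(deltas="-0.49 -0.273 0.047 0 0 -0.0469 1;-0.49 -0.273 0.047 0 0 -0.0469 1;-0.49 -0.273 0.047 0 0 -0.0469 1;-0.49 -0.273 0.047 0 0 -0.0469 1;-0.49 -0.273 0.047 0 0 -0.0469 1")

```text
clock: 10.82
tcp_pos: [580.0, -65.2, 172.4]
ee_rot: [2.93, -1.132, -0.002]
ft_force: [-0.2, 0.5, -0.2]
finger_gap: 1.004
grip_force: 0.0
```

Call:
servo_tool(deltas="-0.49 -0.273 0.047 0 0 -0.0469 1;-0.49 -0.273 0.047 0 0 -0.0469 1;-0.49 -0.273 0.047 0 0 -0.0469 1;0 0 0 0 0 0 1;0 0 0 0 0 0 1")

```text
clock: 11.45
tcp_pos: [550.3, -6.4, 167.6]
ee_rot: [3.106, -0.472, -0.001]
ft_force: [0.1, 0.6, -0.2]
finger_gap: 1.003
grip_force: 0.0
```

```bash
python3 - <<'E'
from h import *
t=imaging.get_image("top")["color"];q=imaging.get_image("side")["color"]
def c(I,x,y,w,h,f):return cv2.resize(I[y:y+h,x:x+w,::-1],None,fx=f,fy=f,interpolation=cv2.INTER_CUBIC)
a=np.zeros((600,800,3),np.uint8)
a[:,:400]=c(t,315,170,100,150,4)[:, :400]
a[:,400:]=c(q,290,140,100,150,4)
cv2.imwrite("pics/c4.png",a)
plan(552,-7,70,252.8,5)
E
```

```text
N=5 row: 0.008 -0.001 0.489 0 0 -0.0001  speed 0mm -0.0deg
```

View pics/c4.png

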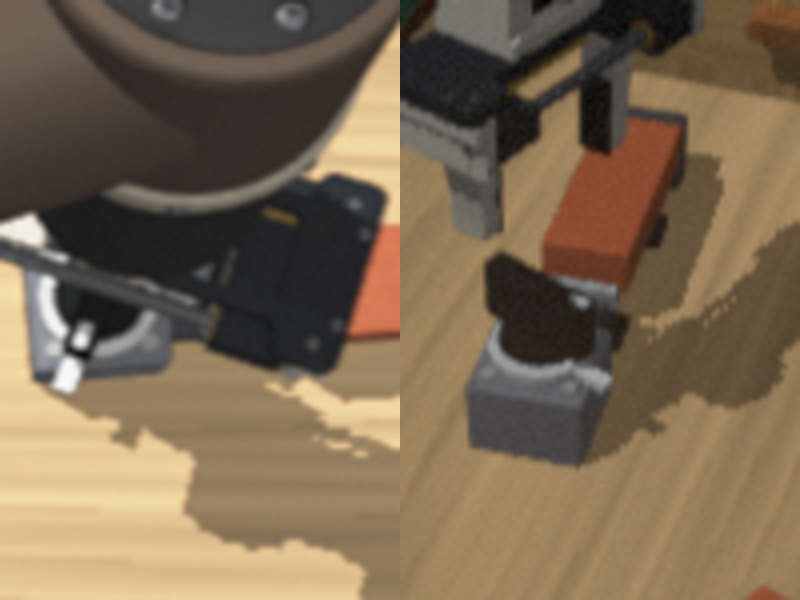

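Call:
servo_tool(deltas="0.008 0 0.7 0 0 0 1;0.008 0 0.7 0 0 0 1;0.008 0 0.6 0 0 0 1;0.008 0 0.4 0 0 0 1;0.008 0 0 0 0 0 1")

```text
clock: 12.18
tcp_pos: [551.2, -7.3, 70.9]
ee_rot: [3.105, -0.47, -0.003]
ft_force: [1.4, 0.5, 0.2]
finger_gap: 0.997
grip_force: 0.0
```

Call:
servo_tool(deltas="0 0 0 0 0 0 -1;0 0 0 0 0 0 -1;0 0 0 0 0 0 -1;0 0 0 0 0 0 -1;0 0 0 0 0 0 -1")

```text
clock: 12.8
tcp_pos: [551.8, -6.7, 72.1]
ee_rot: [-3.106, 0.469, -0.0]
ft_force: [0.4, 0.3, -0.6]
finger_gap: 0.492
grip_force: 0.0
```

Call:
servo_tool(deltas="0 0 0 0 0 0 -1;0 0 0 0 0 0 -1;0 0 0 0 0 0 -1")

```text
clock: 13.18
tcp_pos: [551.7, -6.9, 71.9]
ee_rot: [3.106, -0.469, -0.0]
ft_force: [0.2, -0.4, -0.2]
finger_gap: 0.181
grip_force: 29.7
```

```bash
python3 - <<'E'
from h import *
s,M,p=now();print(p,s["ft_force"],s["moment"],s["q"])
E
```

```text
-107.17879760935875 [ 0.15889667 -0.43466427 -0.18390233] [-0.31549094  0.04948021 -0.07717553] [ 3.42596192e-01  3.10204392e-01 -4.56937360e-01  2.04273902e-04
 -8.03827609e-01  9.28231780e-01]
```

Call:
servo_tool(deltas="0 0 0 0 0 0.05 -1;0 0 0 0 0 0.05 -1;0 0 0 0 0 0.05 -1;0 0 0 0 0 0.05 -1;0 0 0 0 0 0.05 -1")

```text
clock: 13.8
tcp_pos: [552.3, -6.5, 71.9]
ee_rot: [-2.686, 1.628, -0.001]
ft_force: [2.1, 1.2, -1.2]
finger_gap: 0.183
grip_force: 29.9
```

```bash
cat > m.py <<'E'
from h import *
s,M,p=now();print(round(p,1),s["tcp_pos"].round(1),s["ft_force"].round(1),s["moment"].round(2),s["q"][5].round(3))
E
python3 m.py
```

```text
-152.5 [552.3  -6.5  71.9] [ 2.1  1.2 -1.2] [ 0.44 -0.38  0.13] 0.138
```

Call:
servo_tool(deltas="0 0 0 0 0 0.05 -1;0 0 0 0 0 0.05 -1;0 0 0 0 0 0.05 -1;0 0 0 0 0 0.05 -1;0 0 0 0 0 0.05 -1")

```text
clock: 14.42
tcp_pos: [552.9, -6.4, 71.9]
ee_rot: [-1.858, 2.531, -0.001]
ft_force: [5.0, -0.1, -4.3]
finger_gap: 0.184
grip_force: 29.9
```

```bash
python3 m.py
```

```text
162.6 [552.9  -6.4  71.9] [ 5.  -0.1 -4.3] [ 0.08 -1.37  0.13] -0.647
```

Call:
servo_tool(deltas="0 -0.03 0 0 0 0.05 -1;0 0 0 0 0 0.05 -1;0 0 0 0 0 0 -1")

```text
clock: 14.8
tcp_pos: [553.2, -6.6, 71.9]
ee_rot: [-1.447, 2.787, 0.0]
ft_force: [0.2, 2.2, -1.2]
finger_gap: 0.176
grip_force: 29.9
```

```bash
python3 m.py
```

```text
144.9 [553.2  -6.6  71.9] [ 0.2  2.2 -1.2] [ 1.41 -0.18 -0.08] -0.954
```

Call:
servo_tool(deltas="0 0 0 0 0 0.05 -1;0 0 0 0 0 0 -1")

```text
clock: 15.05
tcp_pos: [553.3, -6.7, 71.9]
ee_rot: [-1.228, 2.89, 0.0]
ft_force: [0.7, 3.3, -3.0]
finger_gap: 0.181
grip_force: 29.9
```

```bash
python3 m.py
```

```text
136.1 [553.3  -6.7  71.9] [ 0.7  3.3 -3. ] [ 1.52 -0.52 -0.08] -1.108
```

Call:
servo_tool(deltas="0 0 0 0 0 0.05 -1;0 0 0 0 0 0 -1")

```text
clock: 15.3
tcp_pos: [553.4, -6.8, 71.9]
ee_rot: [-1.0, 2.977, 0.0]
ft_force: [2.4, 3.4, -3.7]
finger_gap: 0.186
grip_force: 29.9
```

```bash
python3 m.py
```

```text
127.1 [553.4  -6.8  71.9] [ 2.4  3.4 -3.7] [ 1.45 -0.94 -0.1 ] -1.264
```

Call:
servo_tool(deltas="0 0 0 0 0 0.04 -1;0 0 0 0 0 0.04 -1")

```text
clock: 15.55
tcp_pos: [553.5, -6.9, 72.0]
ee_rot: [-0.617, 3.079, -0.0]
ft_force: [2.8, 2.3, -3.8]
finger_gap: 0.184
grip_force: 29.9
```

```bash
python3 m.py; python3 - <<'E'
from h import *
t=imaging.get_image("top")["color"];q=imaging.get_image("side")["color"]
def c(I,x,y,w,h,f):return cv2.resize(I[y:y+h,x:x+w,::-1],None,fx=f,fy=f,interpolation=cv2.INTER_CUBIC)
a=np.zeros((600,800,3),np.uint8)
a[:,:400]=c(t,310,180,100,150,4)
a[:,400:]=c(q,290,150,80,120,5)
cv2.imwrite("pics/c5.png",a)
E
```

```text
112.6 [553.5  -6.9  72. ] [ 2.8  2.3 -3.8] [ 0.87 -1.3   0.19] -1.517
```

View pics/c5.png

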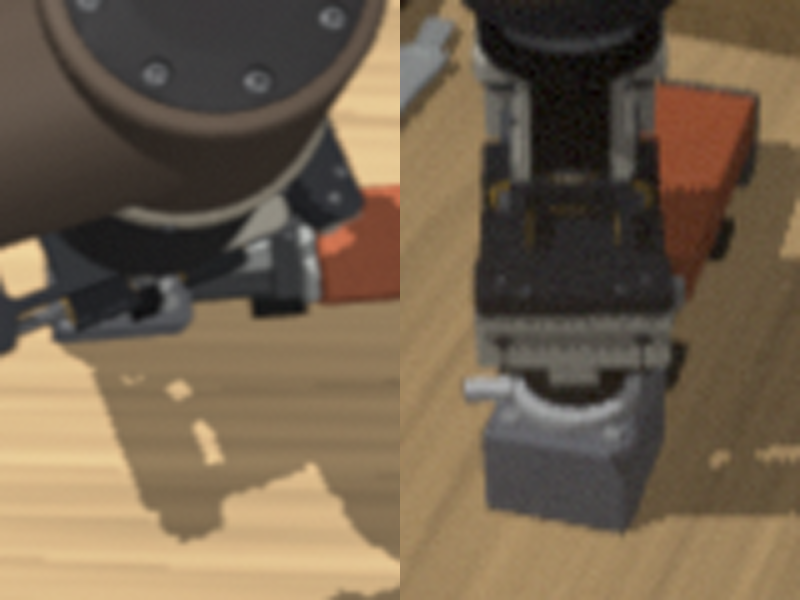

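The tongue's tip is visible in the side view at crop (467,387), image pixel (303.4,227.4), and the jaw is now against the stone. I'll work out the tongue's angle.

```bash
python3 - <<'E'
from h import *
# reference tip predicted for side camera from axis; compare several axis guesses
t0=onz("side",(295+280/6,160+450/6),55.5);t1=onz("side",(303.4,227.4),55.5)
for ax in[(548,-2.3),(549.5,-6),(551,-4),(553,-6.5)]:
    a=[np.degrees(np.arctan2(*(t[:2]-ax)[::-1])) for t in(t0,t1)];r=[np.hypot(*(t[:2]-ax)) for t in(t0,t1)]
    print(ax,np.round(a,1),np.round(r,1),"clockwise turned",round((a[0]-a[1])%360,1))
E
```

```text
(548, -2.3) [167.   18.2] [43.  51.4] clockwise turned 148.8
(549.5, -6) [162.9  22.7] [45.4 51.3] clockwise turned 140.2
(551, -4) [165.8  21.2] [46.3 49.2] clockwise turned 144.6
(553, -6.5) [163.5  24.8] [48.9 48.3] clockwise turned 138.7
```

Call:
servo_tool(deltas="0 0 0 0 0 0.05 -1;0 0 0 0 0 0.05 -1;0 0 0 0 0 0.05 -1;0 0 0 0 0 0 -1")

```text
clock: 16.15
tcp_pos: [553.5, -7.3, 72.0]
ee_rot: [0.114, 3.138, -0.0]
ft_force: [4.9, -0.1, -4.3]
finger_gap: 0.181
grip_force: 29.9
```

```bash
python3 m.py; python3 - <<'E'
from h import *
q=imaging.get_image("side")["color"]
cv2.imwrite("pics/c6.png",cv2.resize(q[200:260,290:370,::-1],None,fx=8,fy=8,interpolation=cv2.INTER_CUBIC))
E
```

```text
85.8 [553.5  -7.3  72. ] [ 4.9 -0.1 -4.3] [-0.06 -2.05  0.05] -1.985
```

View pics/c6.png

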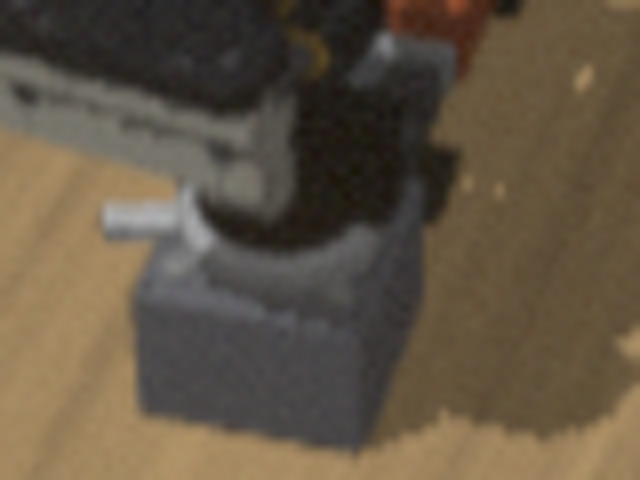

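The tongue's tip at crop (103,218), image pixel (302.9,227.3), has not moved since the last picture. So the collar has stopped and the clutch is slipping, by about 25° so far. I'll turn roughly 33° more.

Call:
servo_tool(deltas="0 0 0 0 0 0.046 -1;0 0 0 0 0 0.046 -1;0 0 0 0 0 0.046 -1;0 0 0 0 0 0.046 -1;0 0 0 0 0 0 -1")

```text
clock: 16.82
tcp_pos: [553.3, -7.8, 72.0]
ee_rot: [1.004, 2.976, -0.001]
ft_force: [4.8, -1.6, -5.4]
finger_gap: 0.179
grip_force: 29.9
```

```bash
python3 m.py
```

```text
52.7 [553.3  -7.8  72. ] [ 4.8 -1.6 -5.4] [-0.9  -2.07  0.02] -2.563
```

Call:
servo_tool(deltas="0 0 0 0 0 0 1;0 0 0 0 0 0 1;0 0 0 0 0 0 1;0 0 0 0 0 0 1;0 0 -0.3 0 0 0 1")

```text
clock: 17.45
tcp_pos: [552.1, -7.3, 83.6]
ee_rot: [-1.014, -2.972, 0.002]
ft_force: [0.4, -1.0, 0.4]
finger_gap: 0.689
grip_force: 0.0
```

Call:
servo_tool(deltas="0 0 -0.8 0 0 0 1;0 0 -0.9 0 0 0 1;0 0 -0.9 0 0 0 1;0 0 -0.9 0 0 0 1;0 0 -0.9 0 0 0 1")

```text
clock: 18.08
tcp_pos: [552.6, -7.2, 262.2]
ee_rot: [1.014, 2.973, 0.001]
ft_force: [0.4, -0.0, -0.2]
finger_gap: 0.998
grip_force: 0.0
```

```bash
python3 - <<'E'
from h import *
plan(480,250,250,53,8)
E
```

```text
N=8 row: 0.668 0.501 0.038 0 0 -0.0005  speed 33mm -0.1deg
```

```bash
python3 - <<'E'
from h import *
plan(330,-500,262,53,14)
E
```

```text
N=14 row: -0.218 -0.941 0.000 0 0 -0.0003  speed 39mm -0.0deg
```

Call:
servo_tool(deltas="-0.22 -0.94 0 0 0 0 1;-0.22 -0.94 0 0 0 0 1;-0.22 -0.94 0 0 0 0 1;-0.22 -0.94 0 0 0 0 1;-0.22 -0.94 0 0 0 0 1")

```text
clock: 18.7
tcp_pos: [472.0, -183.9, 261.0]
ee_rot: [1.014, 2.972, 0.0]
ft_force: [-0.1, -1.2, 0.3]
finger_gap: 0.997
grip_force: 0.0
```

Call:
servo_tool(deltas="-0.22 -0.94 0 0 0 0 1;-0.22 -0.94 0 0 0 0 1;-0.22 -0.94 0 0 0 0 1;-0.22 -0.94 0 0 0 0 1;-0.22 -0.94 0 0 0 0 1")

```text
clock: 19.32
tcp_pos: [391.9, -359.5, 261.0]
ee_rot: [1.014, 2.972, -0.0]
ft_force: [1.8, -0.1, -0.2]
finger_gap: 0.999
grip_force: 0.0
```

Call:
servo_tool(deltas="-0.22 -0.94 0 0 0 0 1;-0.22 -0.94 0 0 0 0 1;-0.22 -0.94 0 0 0 0 1;-0.22 -0.94 0 0 0 0 1")

```text
clock: 19.82
tcp_pos: [327.8, -500.1, 261.0]
ee_rot: [1.014, 2.973, -0.001]
ft_force: [0.6, 0.1, -0.5]
finger_gap: 1.001
grip_force: 0.0
```

```bash
python3 - <<'E'
from h import *
t=imaging.get_image("top")["color"];q=imaging.get_image("side")["color"]
def c(I,x,y,w,h,f):return cv2.resize(I[y:y+h,x:x+w,::-1],None,fx=f,fy=f,interpolation=cv2.INTER_CUBIC)
a=np.zeros((600,800,3),np.uint8)
a[:300]=c(t,315,205,160,60,5)
a[300:,:350]=c(t,315,212,70,60,5)
a[300:,400:]=c(q,290,165,100,75,4)
cv2.imwrite("pics/c7.png",a)
E
```

```text
(no output)
```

View pics/c7.png

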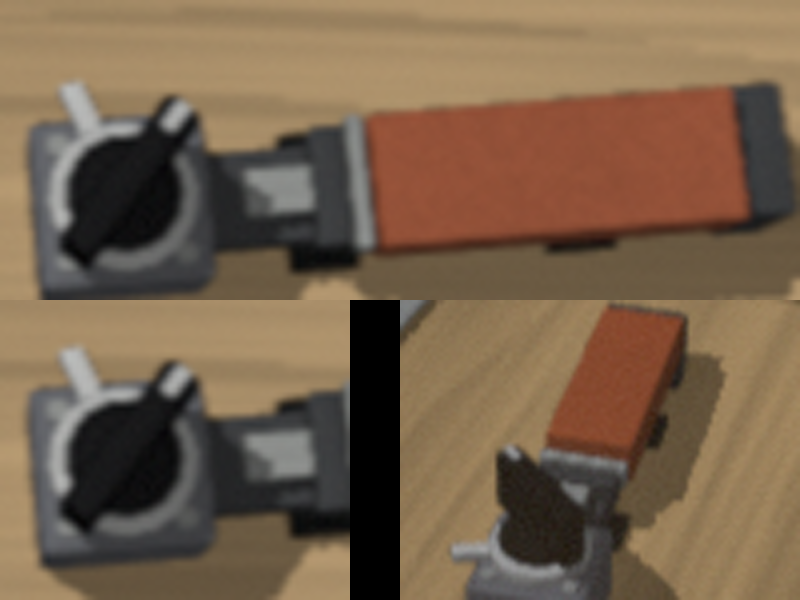

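The stone sits between jaw and fixed jaw. The dash end of the grip is at crop (178,112), its other end at (78,250), and the tongue's tip at (73,85). I'll compute the slip and the centring.

```bash
python3 - <<'E'
from h import *
f=lambda p:(315+p[0]/5,205+p[1]/5)
ang=lambda v:np.degrees(np.arctan2(v[1],v[0]))
d=onz("top",f((180,108)),105)[:2];e=onz("top",f((76,255)),105)[:2]
for ax in[(549.5,-7.9),(551,-7)]:
    tg=onz("top",f((72,83)),55.5)[:2]
    print("grip",ang(d-e),"tongue",ang(tg-ax),np.hypot(*(tg-ax)),"slip",ang(tg-ax)-ang(d-e),"mid",(d+e)/2)
o=np.array([566,-183.4]);ex=np.array([np.cos(.09),np.sin(.09)]);ey=np.array([-ex[1],ex[0]])
for n,p,z in[("stone",(370,115),62),("stone",(380,250),62),("stone",(733,87),62),("stone",(748,220),62),("fj",(778,83),50),("fj",(793,215),50)]:
    v=onz("top",f(p),z)[:2]-o;print(n,(v@ex).round(1),(v@ey).round(1))
E
```

```text
grip -33.873670424106095 tongue 23.15493387367597 52.500382922312475 slip 57.02860429778207 mid [548.65645851  -7.90342108]
grip -33.873670424106095 tongue 22.886700045956722 50.7678749399324 slip 56.76037047006282 mid [548.65645851  -7.90342108]
stone 26.8 73.5
stone -28.4 74.7
stone 28.8 -75.0
stone -26.0 -74.4
fj 31.6 -97.8
fj -23.5 -97.0
```

```bash
python3 - <<'E'
from h import *
f=lambda p:(315+p[0]/5,205+p[1]/5)
o=np.array([566,-183.4]);ex=np.array([np.cos(.09),np.sin(.09)]);ey=np.array([-ex[1],ex[0]])
# fit edge lines on the first top image (bed) and read midline
I=cv2.cvtColor(C["top"]["I"],cv2.COLOR_RGB2GRAY).astype(float)
g=imaging.get_image("top")["color"].astype(float);R=g[:,:,0]-g[:,:,2]
for c in(395,405,415,425,445,452):
    col=I[210:262,c];gd=np.diff(cv2.GaussianBlur(col[:,None],(1,3),0)[:,0]);u,l=210.5+gd[5:30].argmin()+5,210.5+gd[30:].argmax()+30
    r=R[205:262,c];k=np.where(r>48)[0]
    X=[(onz("top",(c,y),32)[:2]-o)@ex for y in(u,l)];S=[(onz("top",(c,y),62)[:2]-o)@ex for y in(204.5+k.min(),205.5+k.max())]
    print(c,np.round(X,1),np.mean(X).round(1),np.round(S,1),np.mean(S).round(1))
E
```

```text
395 [ 22.4 -34.1] -5.9 [ 74.8 -28. ] 23.4
405 [ 23.2 -33.4] -5.1 [ 73.5 -27.3] 23.1
415 [ 23.9 -32.7] -4.4 [ 72.2 -26.6] 22.8
425 [ 28.9 -29.9] -0.5 [ 70.8 -27.9] 21.5
445 [ 24.1 -32.6] -4.3 [ 68.2 -26.5] 20.9
452 [ 25.2 -33.6] -4.2 [ 67.3 -25.4] 20.9
```

```bash
python3 - <<'E'
from h import *
t=imaging.get_image("top")["color"];q=imaging.get_image("side")["color"]
def c(I,x,y,w,h,f):return cv2.resize(I[y:y+h,x:x+w,::-1],None,fx=f,fy=f,interpolation=cv2.INTER_CUBIC)
a=np.zeros((600,800,3),np.uint8)
a[:,:400]=c(q,320,160,50,75,8)
a[:300,400:]=c(t,370,218,50,37,8)[:296].repeat(1,0).__class__(shape=(0,)) if 0 else cv2.copyMakeBorder(c(t,370,218,50,37,8),0,4,0,0,0)
a[300:,400:]=cv2.copyMakeBorder(c(t,432,215,50,37,8),0,4,0,0,0)
cv2.imwrite("pics/c8.png",a)
E
```

```text
(no output)
```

View pics/c8.png

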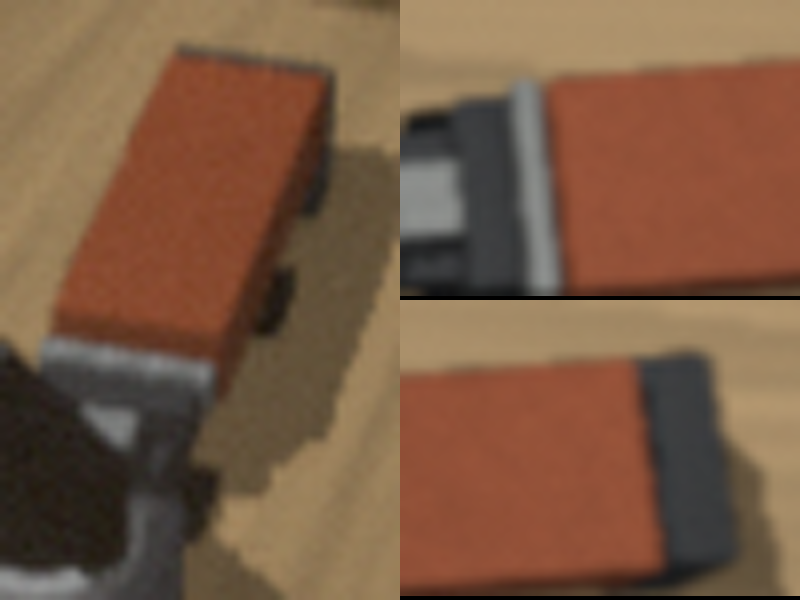

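The side crop shows the stone's far corners at (178,57) and (325,77), with the fixed jaw's back corners at (180,43) and (333,70). The top crop shows the stone's end at (640,360)–(665,572) and the fixed jaw's back at (710,352)–(735,555). I'll compare the offsets seen by both cameras.

```bash
python3 - <<'E'
from h import *
o=np.array([566,-183.4]);ex=np.array([np.cos(.09),np.sin(.09)]);ey=np.array([-ex[1],ex[0]])
s=lambda p:(320+p[0]/8-.44,160+p[1]/8-.44);t1=lambda p:(370+(p[0]-400)/8-.44,218+p[1]/8-.44);t2=lambda p:(432+(p[0]-400)/8-.44,215+(p[1]-300)/8-.44)
for n,c,f,a,b,z in[("stone far","side",s,(178,57),(327,77),62),("fj back","side",s,(178,43),(333,68),50),("plate back edge","side",s,(42,350),(215,368),50),("stone far","top",t2,(640,360),(665,572),62),("fj back","top",t2,(710,352),(735,555),50),("plate","top",t1,(528,82),(547,290),50),("stone near","top",t1,(550,80),(568,288),62)]:
    v=[onz(c,f(p),z)[:2]-o for p in(a,b)];m=(v[0]+v[1])/2
    print(n,c,"mid x,y",(m@ex).round(1),(m@ey).round(1),"width",np.hypot(*(v[0]-v[1])).round(1))
E
```

```text
stone far side mid x,y 2.1 -70.0 width 50.9
fj back side mid x,y 7.1 -95.9 width 54.8
plate back edge side mid x,y 2.9 82.3 width 53.7
stone far top mid x,y 2.2 -74.8 width 54.6
fj back top mid x,y 6.3 -97.2 width 53.1
plate top mid x,y 3.1 78.4 width 54.0
stone near top mid x,y 1.2 75.0 width 53.3
```

```bash
python3 -c "
from bench import bot
print(bot.close_job())"
```

```text
the job is handed in; nothing more can be done
None
```

I handed the job in at about 20 s: the whetstone is clamped flat in the holder and the T grip has slipped about 57° past the tongue (30–90° allowed). The stone sits about 2.6 mm off centre across the bed, which I left as it was. The gripper is open and clear, and the arm went near none of the other things; the verdict wasn't shown.

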